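# Hand the stirring over from one sample to the next

## Robot

A 6-joint arm with a two-finger parallel gripper is mounted at the origin on the work surface. World frame = base frame: x ahead of the robot, y to its left, z up, the work surface at z = 0. Lengths are in mm, angles in rad, forces in N, time in s.
With the tool pointing down it reaches from about 300 to 775 mm from the base axis. Payload 14.6 kg.
Tool frame: the origin (TCP) lies at the very end of the fingers, on their centre line; the grasp point (between the pads) lies 19 mm behind it; z points along the fingers, y is the line along which they close (so a half turn about z gives the same grasp; the last joint's range is limited). The gripper opens to 85 mm and grips with 20 to 120 N. Pads are 22 mm wide; open, the fingers measure 114 mm over their backs; the gripper's body (76 mm by 85 mm) begins 54 mm behind the grasp point. The pads swing forward as they close: fully open they stand 13 mm farther back than shut.
Start: joints at [1.092, 0.3, 1.521, -0, 1.321, -0.067], TCP at [220.139, 504.012, 231.281] pointing down, gripper open.
Joint ranges: [-3.03, 3.03], [-0.79, 2.21], [0.23, 2.52], [-1.04, 4.18], [0, 3.07], [-2.55, 2.55]. Speed limits (rad/s): [2.22, 2.22, 2.57, 3.14, 3.14, 3.14].

## Interface

Orientations are given as a rotation vector (axis times angle).
In Python, from plant import bot gives the robot as it stands. The module is installed in compiled form; this text tells all that it offers.
- The arm moves only by the tool send_rows, never from a script. Its argument "motion" is a list of rows, each a list of 5 numbers: the closure, from 0 (fully open) to 1 (shut), then the shift along the world's x, y, z in mm, then the turn about the world's z in rad. A call has 1 to 20 rows; each row shifts and turns the commanded pose from where the row before left it; what a row does not reach is not made up. A row lasts 1/12 s, in which the tool goes at most 41.7 mm and 7.16 degrees, less where a joint would pass 70% of its speed; a pose out of reach is approached as far as the arm can. A call with a gripper value outside its range is refused whole. The fingers move at their own pace and stop on an object; the grip force is fixed at half the most. Time passes only in rows, so rows that do not move let the fingers close. It gives the time, the measured TCP pose, the force and the opening at its end, in the units of the state.
- bot.read_state(): the state, without advancing time (a new reading comes with each control period).
- bot.snapshot(name): name is "side" or "top" or "wrist"; returns a dict with "image" (480x640x3 uint8, red, green, blue), "fx", "fy", "cx", "cy" (pixels), "position" and "attitude" of the camera in the world; the wrist camera has in their place "T_tool_cam" (4x4, takes a point from camera to tool coordinates, whose origin is the TCP and whose axes are the flange's). Camera axes: x right, y down, z forward; pixel columns grow to the right and rows downward; lengths in mm; the calibration is good to about 2 mm. The wrist camera is an equidistant fisheye: a pixel r from the principal point sees the ray r / f radians off the axis. A picture is of the moment at which its call begins: read the wrist's pose just before it. There is no depth.
- bot.close_job(): hands the job in, once; it reports no verdict.
The state is a dict: "time": time; "q": joint angles; "dq": joint speeds; "joint_efforts": joint torques, N m; "eef_pos": TCP position; "eef_rot": TCP orientation; "wrist_force": force on the tool from outside, world axes, zero at the start; "ft_torque": the same for the moment, N m; "gripper_width": opening from 0.0 (shut) to 1.0 (fully open).
Only numpy, scipy, OpenCV 4.12 (cv2) and the standard library are available. Lean on these libraries where they do the work, as an engineer would, in place of code of your own. Each camera call takes 0.05 s, during which the arm holds its last target. There are 200 camera calls.

## Task

The yellow-capped sample is done: using only the fingertips, gently press the red end of its stirrer's paddle switch fully down to switch it off, and only then press the green end of the blue-capped jar's stirrer switch fully down to switch that one on. Leave the red-capped jar's stirrer and switch untouched, do not touch any jar, the orange-stoppered flask, the beaker or the scoop, and finish clear of everything.

Things in the scene. Friction and masses are not known exactly. Their poses are not given: they have to be found in the camera images.
- stirrer_yellow: The fixed white magnetic stirrer that carries the yellow-capped jar, one of three alike, in any order: a box 200 (x) by 130 (y) by 50 mm high. Origin: centre of its underside, on the bench; its -x end faces roughly towards the robot. A white round plate (radius 54 mm, top 56 mm up, centred at x = +40 mm) is at the rear; the paddle switch sits at the front, its pivot at x = -68 mm, y = 0, 70 mm up.
- switch_yellow (a joint): Tilt of the paddle switch of the yellow-capped jar's stirrer, rad: -0.2 red end fully down (off), +0.2 green end fully down (on). It starts switched on (about +0.19). Paddle 34 (stirrer's x) by 70 (y) by 8 mm, tipping about the stirrer's x axis; red end at +y, green at -y, white middle. Stays put; tips at 1 to 2 N on an end, then meets its stop; over 30 N is too hard.
- red_end_yellow (a point): Spot to press on the red end of that paddle: on its top face, +27 mm along y from the pivot, 8 mm from the end edge; moves with the paddle: 74 mm above the bench when level, 5 mm higher when fully up, 5 mm lower when fully down. The whole switch sits on a springy mount that gives 1 mm per 3 N, 6 mm at most.
- green_end_yellow (a point): Spot to press on the green end of that paddle: on its top face, -27 mm along y from the pivot, 8 mm from the end edge; moves with the paddle: 74 mm above the bench when level, 5 mm higher when fully up, 5 mm lower when fully down. The whole switch sits on a springy mount that gives 1 mm per 3 N, 6 mm at most.
- jar_yellow: Loose round amber-glass jar with a yellow cap, 60 mm across, 90 mm high, about 0.2 to 0.35 kg, standing on its stirrer's round plate. Origin: centre of its underside. To be left alone.
- stirrer_blue: The fixed white magnetic stirrer that carries the blue-capped jar, one of three alike, in any order: a box 200 (x) by 130 (y) by 50 mm high. Origin: centre of its underside, on the bench; its -x end faces roughly towards the robot. A white round plate (radius 54 mm, top 56 mm up, centred at x = +40 mm) is at the rear; the paddle switch sits at the front, its pivot at x = -68 mm, y = 0, 70 mm up.
- switch_blue (a joint): Tilt of the paddle switch of the blue-capped jar's stirrer, rad: -0.2 red end fully down (off), +0.2 green end fully down (on). It starts switched off (about -0.19). Paddle 34 (stirrer's x) by 70 (y) by 8 mm, tipping about the stirrer's x axis; red end at +y, green at -y, white middle. Stays put; tips at 1 to 2 N on an end, then meets its stop; over 30 N is too hard.
- red_end_blue (a point): Spot to press on the red end of that paddle: on its top face, +27 mm along y from the pivot, 8 mm from the end edge; moves with the paddle: 74 mm above the bench when level, 5 mm higher when fully up, 5 mm lower when fully down. The whole switch sits on a springy mount that gives 1 mm per 3 N, 6 mm at most.
- green_end_blue (a point): Spot to press on the green end of that paddle: on its top face, -27 mm along y from the pivot, 8 mm from the end edge; moves with the paddle: 74 mm above the bench when level, 5 mm higher when fully up, 5 mm lower when fully down. The whole switch sits on a springy mount that gives 1 mm per 3 N, 6 mm at most.
- jar_blue: Loose round amber-glass jar with a blue cap, 60 mm across, 90 mm high, about 0.2 to 0.35 kg, standing on its stirrer's round plate. Origin: centre of its underside. To be left alone.
- stirrer_red: The fixed white magnetic stirrer that carries the red-capped jar, one of three alike, in any order: a box 200 (x) by 130 (y) by 50 mm high. Origin: centre of its underside, on the bench; its -x end faces roughly towards the robot. A white round plate (radius 54 mm, top 56 mm up, centred at x = +40 mm) is at the rear; the paddle switch sits at the front, its pivot at x = -68 mm, y = 0, 70 mm up.
- switch_red (a joint): Tilt of the paddle switch of the red-capped jar's stirrer, rad: -0.2 red end fully down (off), +0.2 green end fully down (on). It starts switched off (about -0.19); leave it so. Paddle 34 (stirrer's x) by 70 (y) by 8 mm, tipping about the stirrer's x axis; red end at +y, green at -y, white middle. Stays put; tips at 1 to 2 N on an end, then meets its stop; over 30 N is too hard.
- red_end_red (a point): Spot to press on the red end of that paddle: on its top face, +27 mm along y from the pivot, 8 mm from the end edge; moves with the paddle: 74 mm above the bench when level, 5 mm higher when fully up, 5 mm lower when fully down. The whole switch sits on a springy mount that gives 1 mm per 3 N, 6 mm at most.
- green_end_red (a point): Spot to press on the green end of that paddle: on its top face, -27 mm along y from the pivot, 8 mm from the end edge; moves with the paddle: 74 mm above the bench when level, 5 mm higher when fully up, 5 mm lower when fully down. The whole switch sits on a springy mount that gives 1 mm per 3 N, 6 mm at most.
- jar_red: Loose round amber-glass jar with a red cap, 60 mm across, 90 mm high, about 0.2 to 0.35 kg, standing on its stirrer's round plate. Origin: centre of its underside. To be left alone.
- flask: Loose empty conical glass flask with an orange stopper, 82 mm across the foot, 129 mm high, on the bench to the robot's left. Origin: centre of its underside. To be left alone.
- beaker: Loose empty glass beaker, 60 mm across, 65 mm high, on the bench to the robot's right. Origin: centre of its underside. To be left alone.
- scoop: Loose steel lab scoop, spoon-shaped, 160 mm long, lying along its x axis, on the bench to the robot's right. To be left alone.
There are look-alikes about, which are no part of the job. What is shaped like the stirrer_blue but pink is not meant.

How it is judged (in metres and radians):
On the way, in this order (a step that is already met when the one before it is completed fails the run):
1. the yellow-capped jar's stirrer is switched off (value of joint switch_yellow below -0.15 rad), for 0.2 s.
2. the blue-capped jar's stirrer is switched on (value of joint switch_blue above 0.15 rad), for 0.2 s.
At the end, for the whole second after the job is handed in: The yellow-capped jar's switch is off (below -0.15 rad), the blue-capped jar's is on (above 0.15 rad), the red-capped jar's is still off (below -0.15 rad); the jars stand upright (within 0.1 rad) and at rest, and no jar, flask, beaker or scoop is more than 10 mm from where it started (value of joint each of switch_yellow, switch_red below -0.15 rad and value of joint switch_blue above 0.15 rad and distance of each of jar_yellow, jar_blue, jar_red, flask, beaker, scoop from where it was at the start of the episode below 0.01 m and angle between each of jar_yellow, jar_blue, jar_red's own z axis and vertical below 0.1 rad and linear speed of each of jar_yellow, jar_blue, jar_red below 0.02 m/s); the robot touches nothing.
It fails at once if the blue-capped jar's stirrer is tipped towards on while the yellow-capped one is not yet off (value of joint switch_yellow above -0.15 rad and value of joint switch_blue above 0 rad).
It fails at once if the robot touches the stirrer of the red-capped jar or its switch (over 0.5 N) (contact force between any of the arm, the fingers and stirrer_red above 0.5 N).
It fails at once if the fingers press a stirrer or its switch harder than 30 N, or another part of the robot touches one (over 0.5 N) (contact force between the fingers and stirrer_yellow above 30 N or contact force between the fingers and stirrer_blue above 30 N or contact force between the arm and stirrer_yellow above 0.5 N or contact force between the arm and stirrer_blue above 0.5 N).
It fails at once if the robot touches a jar, the flask, the beaker or the scoop (over 0.5 N) (contact force between any of the arm, the fingers and jar_yellow above 0.5 N or contact force between any of the arm, the fingers and jar_blue above 0.5 N or contact force between any of the arm, the fingers and jar_red above 0.5 N or contact force between any of the arm, the fingers and flask above 0.5 N or contact force between any of the arm, the fingers and beaker above 0.5 N or contact force between any of the arm, the fingers and scoop above 0.5 N).
It fails at once if a jar, the flask, the beaker or the scoop is lifted, carried or pushed more than 15 mm (distance of any of jar_yellow, jar_blue, jar_red, flask, beaker, scoop from where it was at the start of the episode above 0.015 m).
It also fails if it takes over 42 s, if anything falls off the work surface, if the arm or the gripper's body presses on something with over 40 N, if the wrist force passes 120 N, or if a joint passes its speed limit or range.

## Working session

There is one attempt and no reset: what is moved stays moved. The work goes in short steps, Python scripts to look and compute and a tool call to move; the robot and the scene stay as the last step left them, time stands still between calls to the robot, and variables do not carry over. Pictures are saved under pics/ and viewed, on a budget of 10 in all, crops included, one or two more only if the job needs it, and the job is handed in when it is done.

Besides the shell and the picture viewer there is one more tool, called after "Request:" as name(argument=value, ...) on one line, values as JSON. send_rows: Moves the arm, as the interface text tells. Its arguments: {"type":"object","properties":{"motion":{"type":"array","items":{"type":"array","items":{"type":"number"}}}},"required":["motion"]}

```bash
mkdir -p pics; python3 - <<'E'
from plant import bot
import cv2,numpy as np
s=bot.read_state();print(s)
for n in("top","side"):
    d=bot.snapshot(n);cv2.imwrite(f"pics/{n}0.png",d["image"][:,:,::-1])
    print(n,{k:v for k,v in d.items() if k!="image"})
E
```

```text
{'time': 0.0, 'q': array([ 1.09239834e+00,  3.00467036e-01,  1.52163514e+00,  1.13474391e-06,
        1.32072003e+00, -6.65781210e-02]), 'dq': array([ 7.74791268e-04, -1.03562923e-05, -8.62694589e-04, -1.65752585e-03,
       -6.79886772e-04, -7.88976858e-04]), 'joint_efforts': array([-1.89318969e-03, -5.43493938e+01, -3.61809719e+01, -1.40426946e-04,
        3.85558204e-03,  1.46289210e-05]), 'eef_pos': array([220.02440758, 503.78947618, 230.70068394]), 'eef_rot': array([-6.42256065e-01, -3.07490201e+00,  1.85945148e-03]), 'wrist_force': array([-0.14429057,  0.08883898, -1.33377569]), 'ft_torque': array([ 0.00483859,  0.04772744, -0.03232886]), 'gripper_width': 1.0004914008797203}
top {'fx': 538.2949818769908, 'fy': 538.2949818769908, 'cx': 309.1119936984598, 'cy': 229.14107919566214, 'position': array([ 295.73397105,  108.98138102, 1530.39031861]), 'attitude': array([-2.15783339,  2.13578226, -0.17714055])}
side {'fx': 562.3418632967077, 'fy': 562.3418632967077, 'cx': 314.1590141955176, 'cy': 244.6105670837951, 'position': array([-820.80315465, -381.33419062, 1071.9865314 ]), 'attitude': array([-1.8184134 ,  1.34148027, -0.68115995])}
```

View pics/top0.png

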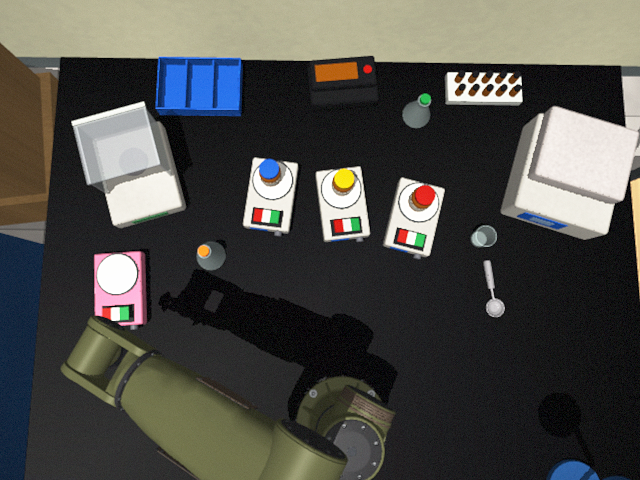

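View pics/side0.png

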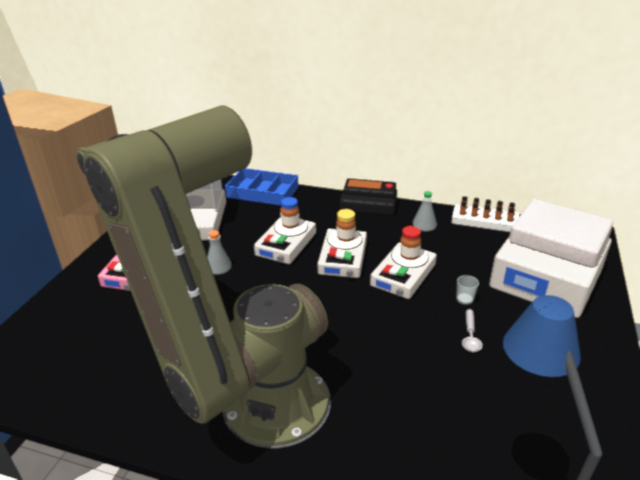

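Top view: blue stirrer's switch is at about (266,216), yellow's at (346,226), red's at (411,238), with red ends to the left (+y). The side view shows the same order left to right, and the pink decoy is far left. I'll measure the switch ends next.

```bash
cat >m.py <<'E'
import cv2,numpy as np
from scipy.spatial.transform import Rotation as R
def ray(d,u,v):
    c=R.from_rotvec(d["attitude"]).apply([(u-d["cx"])/d["fx"],(v-d["cy"])/d["fy"],1]);return d["position"],c
def plane(d,u,v,z):
    p,c=ray(d,u,v);return p+c*(z-p[2])/c[2]
def tri(rs):
    A=np.zeros((3,3));b=np.zeros(3)
    for p,c in rs:
        c=c/np.linalg.norm(c);M=np.eye(3)-np.outer(c,c);A+=M;b+=M@p
    x=np.linalg.solve(A,b)
    return x,[np.linalg.norm(np.cross(x-p,c/np.linalg.norm(c))) for p,c in rs]
def blobs(im,col):
    h=cv2.cvtColor(im,cv2.COLOR_RGB2HSV)
    m=(h[...,1]>130)&(h[...,2]>70)
    H=h[...,0].astype(int)
    m&={"r":(H<8)|(H>172),"g":(H>50)&(H<85),"y":(H>22)&(H<34),"b":(H>100)&(H<125)}[col]
    n,l,st,c=cv2.connectedComponentsWithStats(m.astype(np.uint8))
    return [(c[i].round(1),st[i].tolist()) for i in range(1,n) if st[i,4]>25]
E
python3 - <<'E'
from plant import bot
from m import *
for n in("top","side"):
    d=bot.snapshot(n)
    for c in "rgyb":
        for b,st in blobs(d["image"],c):
            if st[4]<1500: print(n,c,b,st,plane(d,*b,74).round(0))
E
```

```text
top r [367.   68.6] [363, 64, 9, 10, 71] [990. -69.  74.]
top r [424.4 194.8] [415, 185, 20, 20, 317] [ 621. -225.   74.]
top r [257.1 214.6] [253, 208, 10, 14, 114] [560. 237.  74.]
top r [337.9 225.7] [333, 219, 11, 14, 123] [531.  15.  74.]
top r [401.9 235.7] [397, 229, 11, 15, 122] [ 506. -161.   74.]
top r [106.3 312.5] [102, 307, 9, 13, 96] [290. 631.  74.]
top g [424.9  98.2] [420, 93, 11, 12, 96] [ 903. -233.   74.]
top g [274.5 216.6] [270, 210, 10, 14, 116] [555. 189.  74.]
top g [355.2 224. ] [351, 218, 9, 13, 106] [537. -33.  74.]
top g [419.6 239.8] [414, 233, 12, 15, 118] [ 495. -209.   74.]
top g [124.1 312.7] [120, 306, 9, 14, 123] [290. 584.  74.]
top y [343.8 178.3] [334, 168, 20, 21, 318] [665.  -2.  74.]
top b [268.8 168.2] [259, 158, 20, 21, 313] [691. 207.  74.]
top b [541.1 220.1] [517, 212, 50, 17, 206] [ 553. -546.   74.]
top b [258. 229.] [250, 228, 17, 3, 29] [520. 233.  74.]
top b [339.5 239.7] [332, 238, 17, 4, 26] [493.  10.  74.]
top b [398.  249.4] [390, 247, 17, 6, 32] [ 468. -150.   74.]
top b [573.5 471.5] [550, 461, 50, 19, 703] [-103. -593.   74.
[... 212 characters left out ...]
248, 7, 10, 54] [529.  14.  74.]
side r [111.4 265.2] [107, 261, 11, 10, 61] [279. 632.  74.]
side r [386.2 269. ] [382, 265, 10, 9, 48] [ 491. -162.   74.]
side g [281.  239.6] [278, 237, 7, 6, 28] [549. 190.  74.]
side g [347.4 256.2] [345, 253, 6, 7, 36] [521. -36.  74.]
side g [401.8 271.3] [398, 268, 9, 8, 45] [ 492. -207.   74.]
side y [345.7 213.6] [338, 210, 16, 9, 112] [758.  33.  74.]
side b [265.5 253.1] [260, 250, 12, 7, 51] [467. 209.  74.]
side b [331.4 270.1] [325, 268, 14, 5, 61] [441.  -9.  74.]
side b [111.6 282.9] [105, 281, 14, 5, 50] [205. 581.  74.]
side b [383.1 284.8] [377, 281, 13, 9, 60] [ 416. -168.   74.]
side b [  3.8 436.5] [0, 433, 9, 9, 51] [-313.  493.   74.]
```

Request:
send_rows(motion=[[1, 17.25, -27, 0, -0.0575], [1, 17.25, -27, 0, -0.0575], [1, 17.25, -27, 0, -0.0575], [1, 17.25, -27, 0, -0.0575], [1, 17.25, -27, 0, -0.0575], [1, 17.25, -27, 0, -0.0575], [1, 17.25, -27, 0, -0.0575], [1, 17.25, -27, 0, -0.0575], [1, 17.25, -27, 0, -0.0575], [1, 17.25, -27, 0, -0.0575], [1, 17.25, -27, 0, -0.0575], [1, 17.25, -27, 0, -0.0575], [1, 17.25, -27, 0, -0.0575], [1, 17.25, -27, 0, -0.0575], [1, 17.25, -27, 0, -0.0575], [1, 17.25, -27, 0, -0.0575], [1, 17.25, -27, 0, -0.0575], [1, 17.25, -27, 0, -0.0575], [1, 0, 0, 0, 0], [1, 0, 0, 0, 0]])

```text
time: 1.87
eef_pos: [530.9, 16.9, 230.7]
eef_rot: [-2.082, -2.352, 0.001]
wrist_force: [1.0, 0.5, -0.3]
gripper_width: 0.003
```

```bash
cat >>m.py <<'E'
def wray(d,s,u,v):
    T=d["T_tool_cam"];x,y=u-d["cx"],v-d["cy"];r=np.hypot(x,y);t=r/d["fx"]
    c=np.array([np.sin(t)*x/r,np.sin(t)*y/r,np.cos(t)])
    W=R.from_rotvec(s["eef_rot"])
    return s["eef_pos"]+W.apply(T[:3,3]),W.apply(T[:3,:3]@c)
def wplane(d,s,u,v,z):
    p,c=wray(d,s,u,v);return p+c*(z-p[2])/c[2]
E
python3 - <<'E'
from plant import bot
from m import *
s=bot.read_state();d=bot.snapshot("wrist");cv2.imwrite("pics/w1.png",d["image"][:,:,::-1])
print(s["eef_pos"],s["eef_rot"],s["wrist_force"],s["gripper_width"],s["time"]);print(d["T_tool_cam"].round(2),d["fx"],d["cx"],d["cy"])
print("tool x,y",R.from_rotvec(s["eef_rot"]).as_matrix()[:,:2].round(3).T)
for c in "rg":
    for b,st in blobs(d["image"],c):print(c,b,st,wplane(d,s,*b,74).round(1))
t=bot.snapshot("top")
for c in "rg":
    for b,st in blobs(t["image"],c):print('top',c,b,st,plane(t,*b,74).round(1))
E
```

```text
[530.88432545  16.88115127 230.71115341] [-2.08152111e+00 -2.35203347e+00  9.57331476e-04] [ 0.99431729  0.5372158  -0.34171917] 0.00267250150570259 1.8667
[[-0.0000e+00 -9.5000e-01 -3.2000e-01  8.1900e+01]
 [ 1.0000e+00 -0.0000e+00 -0.0000e+00 -8.0000e-02]
 [ 0.0000e+00 -3.2000e-01  9.5000e-01 -1.4265e+02]
 [ 0.0000e+00  0.0000e+00  0.0000e+00  1.0000e+00]] 371.64829954431775 320.1496362698796 241.65735143172978
tool x,y [[-0.122  0.993  0.   ]
 [ 0.993  0.122 -0.001]]
r [320.4 223.3] [300, 209, 42, 30, 1238] [531.1  14.3  74. ]
g [363.5  13.6] [354, 0, 22, 27, 333] [543.9 191.5  74. ]
g [567.8 444.9] [558, 435, 21, 21, 306] [ 948.4 -281.2   74. ]
top r [367.   68.7] [363, 64, 9, 10, 70] [989.3 -68.5  74. ]
top r [424.4 194.8] [415, 185, 20, 20, 318] [ 620.8 -225.3   74. ]
top r [257.2 214.6] [253, 208, 10, 14, 113] [559.7 236.4  74. ]
top r [402.  235.6] [397, 229, 11, 15, 120] [ 505.9 -161.1   74. ]
top r [105.9 314.2] [102, 307, 9, 15, 123] [285.9 632.   74. ]
top g [424.9  98.1] [420, 93, 11, 11, 95] [ 902.9 -233.3   74. ]
top g [274.5 216.6] [270, 210, 10, 14, 116] [554.7 188.8  74. ]
top g [419.6 239.7] [414, 233, 12, 14, 116] [ 495.1 -209.2   74. ]
top g [124.1 312.7] [120, 306, 9, 14, 123] [290.3 584.   74. ]
```

View pics/w1.png

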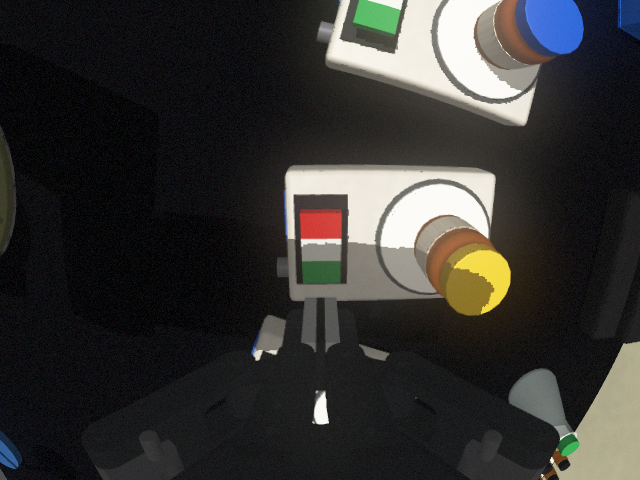

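The wrist view shows the yellow switch at (320,245), red end at (320,223). The top camera agrees to about 1 mm. The shut gripper's knuckles reach about ±65 mm along tool y, which comes close to the jar, so I'll turn 90° to move them sideways before descending.

Request:
send_rows(motion=[[1, 0, 0, 0, 0.098], [1, 0, 0, 0, 0.098], [1, 0, 0, 0, 0.098], [1, 0, 0, 0, 0.098], [1, 0, 0, 0, 0.098], [1, 0, 0, 0, 0.098], [1, 0, 0, 0, 0.098], [1, 0, 0, 0, 0.098], [1, 0, 0, -15, 0.098], [1, 0, 0, -15, 0.098], [1, 0, 0, -15, 0.098], [1, 0, 0, -15, 0.098], [1, 0, 1.5, -15, 0.098], [1, 0, 0, -15, 0.098], [1, 0, 0, -10, 0.098], [1, 0, 0, -10, 0.098], [1, 0, 0, 0, 0], [1, 0, 0, 0, 0]])

```text
time: 3.47
eef_pos: [530.3, 20.3, 121.4]
eef_rot: [0.188, -3.135, -0.0]
wrist_force: [0.3, -0.9, -0.3]
gripper_width: 0.001
```

```bash
cat >look.py <<'E'
import sys
from plant import bot
from m import *
s=bot.read_state();d=bot.snapshot("wrist");cv2.imwrite(f"pics/{sys.argv[1]}.png",d["image"][:,:,::-1])
print(s["eef_pos"],s["q"].round(2),s["wrist_force"].round(2),s["time"])
for c in "rg":
    for b,st in blobs(d["image"],c):print(c,b,st,wplane(d,s,*b,74).round(1))
E
python3 look.py w2
```

```text
[530.28912529  20.3327626  121.43655162] [-0.03  0.38  1.69  0.    1.07 -1.72] [ 0.3  -0.88 -0.34] 3.4667
r [ 49.4 196.9] [31, 168, 39, 60, 1754] [ 502.9 -155.9   74. ]
r [308.4 270.3] [286, 242, 46, 61, 2531] [529.6  13.5  74. ]
r [593. 327.] [576, 305, 33, 44, 607] [555.1 229.9  74. ]
g [  4.  179.8] [0, 156, 16, 53, 442] [ 493.7 -201.2   74. ]
g [229.6 265.8] [210, 238, 41, 60, 1783] [532.5 -31.1  74. ]
g [559.6 326.9] [540, 303, 39, 46, 818] [555.3 194.   74. ]
```

View pics/w2.png

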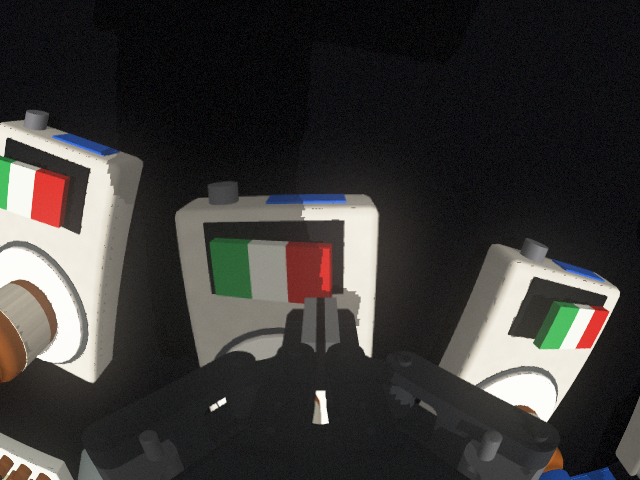

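Red end centroid measures (530,14), so the press spot is at about y = 18. I'll descend to just above it, then press slowly.

Request:
send_rows(motion=[[1, 0, -1.5, -12, 0], [1, 0, 0, -12, 0], [1, 0, 0, -8, 0], [1, 0, 0, -3, 0], [1, 0, 0, -2, 0], [1, 0, 0, -2, 0], [1, 0, 0, -2, 0], [1, 0, 0, -2, 0], [1, 0, 0, -2, 0], [1, 0, 0, -2, 0], [1, 0, 0, 0, 0], [1, 0, 0, 0, 0]])

```text
time: 4.52
eef_pos: [530.6, 18.0, 74.2]
eef_rot: [0.19, -3.136, 0.0]
wrist_force: [0.5, -0.4, -0.6]
gripper_width: 0.004
```

Request:
send_rows(motion=[[1, 0, 0, -1.5, 0], [1, 0, 0, -1.5, 0], [1, 0, 0, -1.5, 0], [1, 0, 0, -1.5, 0], [1, 0, 0, 0, 0], [1, 0, 0, 0, 0]])

```text
time: 5.02
eef_pos: [530.7, 18.1, 68.4]
eef_rot: [-0.19, 3.136, 0.0]
wrist_force: [-0.7, 2.5, 3.3]
gripper_width: -0.004
```

```bash
python3 look.py w3
```

```text
[530.71766502  18.10286608  68.40174454] [-0.03  0.45  1.73  0.    0.96 -1.73] [-0.71  2.48  3.34] 5.0167
r [  7.9 219.8] [0, 187, 19, 68, 1071] [ 502.4 -144.2   74. ]
r [310.8 287.9] [283, 271, 58, 43, 1595] [515.2  12.1  74. ]
r [630.3 372.3] [616, 349, 24, 40, 359] [560.4 226.9  74. ]
g [207.9 318.5] [177, 281, 62, 76, 3741] [536.2 -31.2  74. ]
g [601.8 366.2] [579, 341, 47, 55, 1231] [553.  191.3  74. ]
```

View pics/w3.png

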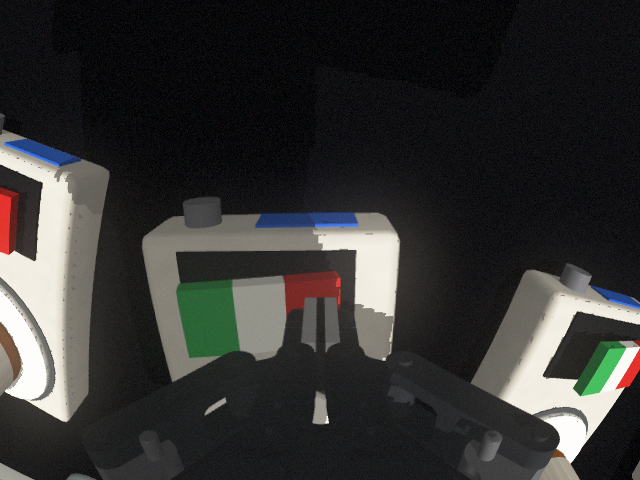

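The paddle has tipped: green is raised at (208,318) and the tip is on the red end at (320,300), with about 4 N. I'll press a little more to be sure, then retract.

Request:
send_rows(motion=[[1, 0, 0, -1, 0], [1, 0, 0, -1, 0], [1, 0, 0, -0.5, 0], [1, 0, 0, 0, 0], [1, 0, 0, 0, 0], [1, 0, 0, 0, 0]])

```text
time: 5.57
eef_pos: [530.8, 18.1, 66.3]
eef_rot: [-0.19, 3.135, 0.0]
wrist_force: [-2.7, 2.4, 9.5]
gripper_width: 0.001
```

Request:
send_rows(motion=[[1, 0, 0, 5, 0], [1, 0, 0, 20, 0], [1, 0, 0, 30, 0], [1, 0, 0, 25, 0], [1, 0, 0, 20, 0], [1, 4, 28, 0, -0.0375], [1, 4, 28, 0, -0.0375], [1, 4, 28, 0, -0.0375], [1, 4, 28, 0, -0.0375], [1, 4, 28, 0, -0.0375], [1, 4, 28, 0, -0.0375], [1, 0, 0, -20, 0], [1, 0, 0, -20, 0], [1, 0, 0, 0, 0], [1, 0, 0, 0, 0]])

```text
time: 6.82
eef_pos: [554.2, 185.7, 125.2]
eef_rot: [-0.163, -3.135, 0.002]
wrist_force: [0.6, -0.3, 1.2]
gripper_width: 0.002
```

```bash
python3 look.py w4
```

```text
[554.21143899 185.68390214 125.15157787] [ 0.26  0.48  1.53 -0.    1.13 -1.21] [ 0.64 -0.35  1.24] 6.8167
r [ 70.1 253.9] [47, 226, 47, 57, 1618] [528.6  21.8  74. ]
r [405.9 264.2] [386, 236, 42, 59, 2082] [555.9 234.6  74. ]
g [330.3 266.2] [308, 243, 43, 53, 1910] [552.4 191.3  74. ]
g [ 21.5 272.3] [3, 247, 38, 51, 1052] [538.1 -35.   74. ]
```

View pics/w4.png

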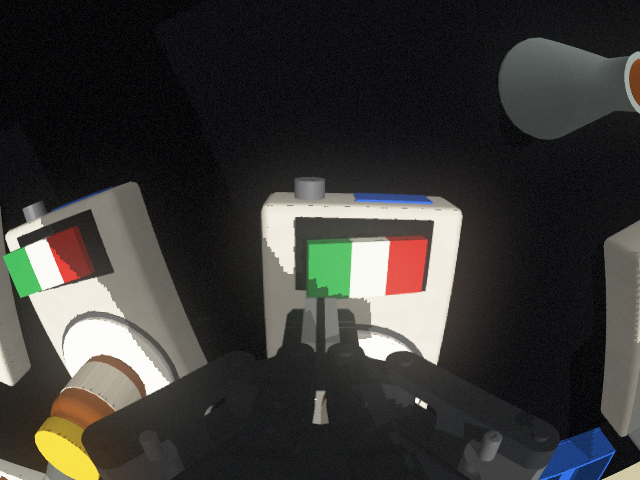

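The yellow switch at (50,262) stays with its green end up (off). The blue switch's green end is at (330,266) and the tip lines up with it. Pressing now.

Request:
send_rows(motion=[[1, 0, 1, -15, 0], [1, 0, 0, -15, 0], [1, 0, 0, -10, 0], [1, 0, 0, -3, 0], [1, 0, 0, -2, 0], [1, 0, 0, -2, 0], [1, 0, 0, -2, 0], [1, 0, 0, -2, 0], [1, 0, 0, -1.5, 0], [1, 0, 0, -1.5, 0], [1, 0, 0, -1.5, 0], [1, 0, 0, 0, 0], [1, 0, 0, 0, 0]])

```text
time: 7.95
eef_pos: [554.7, 187.0, 70.2]
eef_rot: [-0.163, -3.137, 0.0]
wrist_force: [0.5, -0.5, 0.7]
gripper_width: 0.001
```

Request:
send_rows(motion=[[1, 0, 0, -1, 0], [1, 0, 0, -1, 0], [1, 0, 0, -1, 0], [1, 0, 0, -1, 0], [1, 0, 0, 0, 0], [1, 0, 0, 0, 0], [1, 0, 0, 0, 0]])

```text
time: 8.53
eef_pos: [554.8, 187.1, 66.9]
eef_rot: [0.163, 3.137, 0.0]
wrist_force: [-2.8, -1.8, 8.6]
gripper_width: -0.002
```

About 8.6 N against the stop. I'll retract and verify.

Request:
send_rows(motion=[[1, 0, 0, 5, 0], [1, 0, 0, 20, 0], [1, 0, 0, 30, 0], [1, 0, 0, 30, 0], [1, 0, 0, 30, 0], [1, 0, 0, 30, 0], [1, -20, -10, 10, 0], [1, -20, -10, 0, 0], [1, -20, -10, 0, 0], [1, -20, -10, 0, 0], [1, 0, 0, 0, 0], [1, 0, 0, 0, 0], [1, 0, 0, 0, 0]])

```text
time: 9.62
eef_pos: [475.0, 147.2, 221.4]
eef_rot: [0.163, 3.137, 0.0]
wrist_force: [-0.2, 0.0, -0.0]
gripper_width: -0.0
```

```bash
python3 look.py w5; python3 - <<'E'
from plant import bot
from m import *
d=bot.snapshot("top")
for c in "ryb":
    for b,st in blobs(d["image"],c):
        if st[4]>290:print(c,b,st)
E
```

```text
[475.02081487 147.24751035 221.42931029] [ 0.23  0.19  1.68  0.    1.27 -1.24] [-0.19  0.02 -0.  ] 9.6167
r [ 42.6 279.4] [31, 264, 24, 32, 600] [ 501.9 -154.5   74. ]
r [185.5 293. ] [168, 273, 36, 40, 931] [526.8  18.2  74. ]
r [426.4 303.8] [412, 285, 30, 38, 927] [559.8 235.3  74. ]
r [ 16.1 388.3] [0, 366, 36, 45, 1128] [ 665.3 -309.9   74. ]
g [  9.4 275.6] [0, 261, 20, 31, 439] [ 494.2 -211.4   74. ]
g [375.5 300.7] [362, 284, 28, 35, 819] [550.4 188.4  74. ]
g [141.6 306.4] [126, 289, 33, 36, 689] [538.1 -32.9  74. ]
r [424.4 194.8] [415, 185, 20, 20, 318]
y [343.8 178.2] [334, 168, 20, 21, 319]
b [198.7  86.2] [155, 57, 88, 59, 4958]
b [268.8 168.2] [259, 158, 20, 21, 313]
b [573.5 471.5] [549, 461, 51, 19, 704]
```

View pics/w5.png

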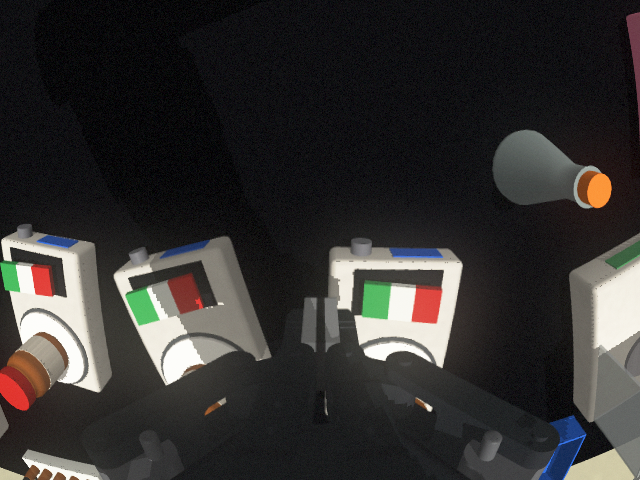

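The view shows the blue paddle at (402,301) now with its red end up (on). The yellow paddle at (163,299) has its green end up (off), and the red stirrer's paddle at (27,278) is unchanged. The cap pixels haven't moved by more than 0.1 px. Handing in.

```bash
python3 -c "
from plant import bot
print(bot.close_job())"
```

```text
the job is handed in; nothing more can be done
None
```

I switched the yellow-capped jar's stirrer off, then the blue-capped jar's stirrer on, and handed the job in at about 10 s of the 42 s allowed. No verdict was reported.

- **Presses:** I pressed the yellow switch's red end first, to about 9.5 N against its stop, and then the blue switch's green end, to about 8.6 N. Both are well under the 30 N limit.
- **Switch states:** The last wrist picture shows yellow with its green end up (off), blue with its red end up (on), and the red-capped jar's switch unchanged. I judged these by eye; I did not measure the tilt angles.
- **Jars:** All three caps are within 0.1 px of where they started in the top view. I did not re-measure the flask, beaker and scoop, but the arm never went near them at their height.
- **Finish:** The arm ended clear of everything, with the TCP 221 mm up and about 0 N on the wrist. No check failed. The position measurements from the top and wrist cameras agreed to about 2 mm.

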